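# Park the supply trolley in its desk bay

## Task

Push the little supply trolley by its handle, rolling on its wheels: first straight ahead, still clear of the bay, until both swivel castors trail straight behind, then steer it squarely in between the bay's rails and roll it home until you feel it bear on the sprung buffer and press that in a few millimetres. Go gently: do not ram the rails or the buffer, do not lift or tip the trolley or upset the pen pot in it, and leave everything else on the desk alone. Then let go, so that it stays parked against the buffer with its castors still trailing straight.

Things in the scene. Friction and masses are not known exactly. Their poses are not given: they have to be found in the camera images.
- trolley: white steel supply trolley, 0.6 to 0.8 kg loaded, rolls with about 1 N. Origin on the desk under the middle of its tray; x is its heading (to the nose), y its left, z up. Tray 160 mm long (x -80 to +80), 110 mm wide, walls 34 to 74 mm above the desk; behind x = 0 nothing in it is higher. Fixed wheels in front, two swivel castors behind, a U-shaped push handle behind the tail
- trolley_grip (a point): middle of the push handle: centre of a level black-sleeved bar, sleeve 14 mm thick and 70 mm long, along the trolley's y, at trolley x = -105 mm (25 mm behind the tray), 115 mm above the desk, free from above; its uprights stand at y = +-45 mm. Same axes as the trolley
- trolley_nose (a point): middle of the tray's front face, at trolley x = +80 mm, 50 mm above the desk. Same axes as the trolley
- trolley_axle (a point): on the desk midway between the two fixed 25 mm front wheels, at trolley x = +55 mm (wheels at y = +-41 mm): here the trolley does not go sideways but turns. Same axes as the trolley
- castor_l (a joint): swivel angle of the left castor (rad): 0 when its wheel trails straight behind its pivot, growing anticlockwise from above. Pivot at trolley x = -60 mm, y = +41 mm, trail 12 mm. It turns freely all round, starts swung well out, and needs some 50 mm of straight push to trail
- castor_r (a joint): the same for the right castor, its pivot at y = -41 mm; it may start at any angle
- bay: parking bay fixed to the desk: a U of 12 mm steel tube, centre line 50 mm above the desk, on thin posts. Origin on the desk in the middle of the mouth, x runs into the bay, y left when looking in, z up. Rails straight from x = 0 to 205 mm, 116 mm apart inside: 3 mm clear on either side of the tray. In front of the mouth they flare out to y = +-92 mm at x = -50 mm
- bay_stop (a point): a fixed point on the bay's centre line, 130 mm beyond the mouth, 50 mm above the desk, axes as the bay: the middle of the sprung buffer's range. The buffer (rubber disc 32 mm across, nose height) sits on a cross-bar clamped on the rails; its free face is anywhere from 20 mm before to 20 mm beyond this point. Where is not reported: feel it. It gives 1.5 N per mm, is damped and bottoms at 6 mm
- pen_pot: black pen pot with pens, radius 28 mm, 80 mm high (pens to 136 mm), standing loose in the front half of the trolley's tray, about trolley x = +42 mm. Origin under its middle
- mug: white ceramic mug, radius 40 mm, 95 mm high, standing beside the way to the bay on its far side. Origin under its middle
- stapler: black desk stapler, 130 x 36 mm, 50 mm high, lying alongside the far rail of the bay. Origin under its middle
- glue_stick: upright glue stick, radius 14 mm, 95 mm high, off the far side of the bay's mouth. Origin under its middle
- tape_dispenser: grey desk tape dispenser, 125 x 50 mm, 75 mm high, beside the near rail of the bay. Origin under its middle
- mouse: round black computer mouse, 68 mm across, 37 mm high, near the far edge of the desk. Origin under its middle
Not all that is in view belongs to the job. There is more than one size of the trolley; the one meant has the size given above.

How it is judged:
On the way, in this order (a step that is already met when the one before it is completed fails the run):
1. both swivel castors trail straight (within 0.3 rad) while the nose is still short of the bay's mouth (value of joint castor_l between -0.3 and 0.3 rad and value of joint castor_r between -0.3 and 0.3 rad and x of trolley_nose in the frame of bay below 0 m), for 0.1 s.
2. the trolley, between the rails, bears on the buffer (bay_buffer_c0) with over 2.5 N, a press of about 2 mm (contact force between trolley and bay_buffer_c0 above 2.5 N and x of trolley_nose in the frame of bay above 0.1 m and y of trolley_nose in the frame of bay between -0.01 and 0.01 m and angle between the x axis of trolley and the x axis of bay, either way round below 0.1 rad), for 0.2 s.
At the end, for the whole second after the job is handed in: the trolley stands at rest on its wheels in the bay, square to it within 0.1 rad and its nose within 10 mm of the centre line, bearing on the buffer (over 0.1 N; when let go it keeps about 1 N), both castors trailing straight within 0.5 rad, the pen pot upright in it (contact force between trolley and bay_buffer_c0 above 0.1 N and y of trolley_nose in the frame of bay between -0.01 and 0.01 m and x of trolley_nose in the frame of bay above 0.1 m and angle between the x axis of trolley and the x axis of bay, either way round below 0.1 rad and value of joint castor_l between -0.5 and 0.5 rad and value of joint castor_r between -0.5 and 0.5 rad and linear speed of trolley below 0.01 m/s and height (world z) of trolley below 0.006 m and angle between pen_pot's own z axis and vertical below 0.3 rad); the robot touches nothing.
It fails at once if the trolley pushes on the bay (rails or buffer) with more than 15 N (contact force between trolley and bay above 15 N).
It fails at once if the trolley is lifted off the desk (by 12 mm) or tipped (height (world z) of trolley above 0.012 m or angle between trolley's own z axis and vertical above 0.15 rad).
It fails at once if the pen pot tips over (angle between pen_pot's own z axis and vertical above 0.5 rad).
It fails at once if one of the other things on the desk (mug, stapler, glue stick, tape dispenser, mouse) is moved by more than 20 mm (distance of any of mug, stapler, glue_stick, tape_dispenser, mouse from where it was at the start of the episode above 0.02 m).
It also fails if it takes over 72 s, if anything falls off the work surface, if the arm or the gripper's body presses on something with over 40 N, if the wrist force passes 120 N, or if a joint passes its speed limit or range.

## Robot

A 6-joint arm with a two-finger parallel gripper is mounted at the origin on the work surface. World frame = base frame: x ahead of the robot, y to its left, z up, the work surface at z = 0. Lengths are in m, angles in rad, forces in N, time in s.
With the tool pointing down it reaches from about 0.15 to 0.775 m from the base axis. Payload 6.1 kg.
Tool frame: the origin (TCP) lies at the very end of the fingers, on their centre line; the grasp point (between the pads) lies 19 mm behind it; z points along the fingers, y is the direction in which the jaws open and shut (so a half turn about z gives the same grasp; the last joint's range is limited). The gripper opens to 85 mm and grips with 20 to 120 N. Pads are 22 mm wide; open, the fingers measure 114 mm over their backs; the gripper's body (76 mm by 85 mm) begins 54 mm behind the grasp point. The pads swing forward as they close: fully open they stand 13 mm farther back than shut.
Start: joints at [-1.139, 0.126, -0.04, 1.405, 0, 1.571], TCP at [0.22, -0.477, 0.231] pointing down, gripper open.
Joint ranges: [-2.72, 2.72], [-0.95, 1.95], [-1.27, 1.35], [-1.78, 2.02], [-1.46, 1.47], [-3.14, 3.14]. Speed limits (rad/s): [2.39, 2.39, 3.01, 3.14, 3.14, 3.14].

## Interface

Orientations are given as a unit quaternion [w, x, y, z].
In Python, from workcell import telemetry, optics, close_job gives the robot as it stands. The module is installed in compiled form; this text tells all that it offers.
- The arm moves only by the tool apply_moves, never from a script. Its argument "steps" is a list of rows, each a list of 5 numbers: the shift along the world's x, y, z in cm, then the turn about the world's z in degrees, then the finger opening in cm, from 0 to 8.54. In form: [[dx, dy, dz, turn, gripper], ...]. A call has 1 to 5 rows; each row shifts and turns the commanded pose from where the row before left it; what a row does not reach is not made up. A row lasts 1/8 s, in which the tool goes at most 62.5 mm and 10.7 degrees, less where a joint would pass 70% of its speed; a pose out of reach is approached as far as the arm can. A call is refused whole if a number of a shift passes 6.25 or a number of a turn 10.7, either way. A call with a gripper value outside its range is refused whole. The fingers move at their own pace and stop on an object; "force" is the grip in N (left out, the last holds). Time passes only in rows, so rows that do not move let the fingers close. It gives the time, the measured TCP pose, the force and the opening at its end, in the units of the state.
- telemetry.observe(): the state, without advancing time (a new reading comes with each control period).
- optics.get_image(name): name is "scene" or "top" or "wrist"; returns (picture, depth): 400x640x3 uint8, red, green, blue; 400x640 float32, m along the optical axis (not along the pixel's ray), 0 where there is no reading.
- optics.camera_params(name): a dict with "camera_matrix" (3x3 intrinsics, pixels), "R" (3x3) and "t" (3): a world point X has camera coordinates R X + t; the wrist camera has in their place "hand_eye" (4x4, takes a point from camera to tool coordinates, whose origin is the TCP and whose axes are the flange's). Camera axes: x right, y down, z forward; pixel columns grow to the right and rows downward; lengths in m; the calibration is good to about 2 mm. The wrist camera is an equidistant fisheye: a pixel r from the principal point sees the ray r / f radians off the axis. A picture is of the moment at which its call begins: read the wrist's pose just before it. camera_params takes no time and is no camera call.
- close_job(): hands the job in, once; it reports no verdict.
The state is a dict: "t": time; "joint_pos": joint angles; "joint_velocities": joint speeds; "tau": joint torques, N m; "tcp_pos": TCP position; "orientation": TCP orientation; "ft_force": force on the tool from outside, world axes, zero at the start; "moment": the same for the moment, N m; "gripper_width": opening from 0.0 (shut) to 1.0 (fully open).
Only numpy, scipy, OpenCV 4.12 (cv2) and the standard library are available. Lean on these libraries where they do the work, as an engineer would, in place of code of your own. Each camera call takes 0.05 s, during which the arm holds its last target.

## Working session

There is one attempt and no reset: what is moved stays moved. The work goes in short steps, Python scripts to look and compute and a tool call to move; the robot and the scene stay as the last step left them, time stands still between calls to the robot, and variables do not carry over. Pictures are saved under pics/ and viewed, and the job is handed in when it is done.

Besides the shell and the picture viewer there is one more tool, called after "Emit:" as name(argument=value, ...), one argument or row to a line, values as JSON. apply_moves: Moves the arm, as the interface text tells. Its arguments: {"type":"object","properties":{"steps":{"type":"array","items":{"type":"array","items":{"type":"number"}}},"force":{"type":"number"}},"required":["steps"]}

```bash
mkdir -p pics; python3 - <<'E'
from workcell import telemetry, optics
import cv2, numpy as np
s=telemetry.observe(); print(s)
for n in ("scene","top"):
    p,d=optics.get_image(n); cv2.imwrite(f"pics/{n}0.png",p[:,:,::-1]); np.savez(f"pics/{n}0.npz",p=p,d=d)
    print(n,optics.camera_params(n))
E
```

```text
{'t': 0.0, 'joint_pos': array([-1.13897581e+00,  1.26420154e-01, -4.06210048e-02,  1.40537732e+00,
        2.89157702e-05,  1.57083043e+00]), 'joint_velocities': array([ 1.37725693e-03, -1.56778479e-03,  1.00073469e-03,  1.40627558e-03,
        2.42688928e-04,  8.81874733e-05]), 'tau': array([-6.42931536e-04, -4.35909104e+01,  3.52928424e+01,  1.70749339e-02,
        5.91267485e-05,  5.46967058e-06]), 'tcp_pos': array([ 0.21956578, -0.47644063,  0.23050144]), 'orientation': array([-7.95340928e-04,  9.76785123e-01,  2.14219901e-01, -1.59654000e-04]), 'ft_force': array([-0.97750596, -0.32608686, -0.27449715]), 'moment': array([-0.07670844, -0.00024606,  0.00052932]), 'gripper_width': 1.0001533900322888}
scene {'camera_matrix': array([[400.16813893,   0.        , 319.53831792],
       [  0.        , 400.16813893, 200.90047958],
       [  0.        ,   0.        ,   1.        ]]), 'R': array([[ 0.0904327 ,  0.99575241, -0.01729344],
       [ 0.72076907, -0.07742233, -0.68883795],
       [-0.68725095,  0.0498289 , -0.72470905]]), 't': array([ 0.07854905, -0.35638502,  1.52047548])}
top {'camera_matrix': array([[496.10790097,   0.        , 325.72963022],
       [  0.        , 496.10790097, 199.57501067],
       [  0.        ,   0.        ,   1.        ]]), 'R': array([[-0.02232212, -0.99973955, -0.00474885],
       [-0.99164038,  0.0227446 , -0.127012  ],
       [ 0.12708693,  0.00187397, -0.99188981]]), 't': array([-0.10571528,  0.58780234,  1.30409118])}
```

View pics/scene0.png

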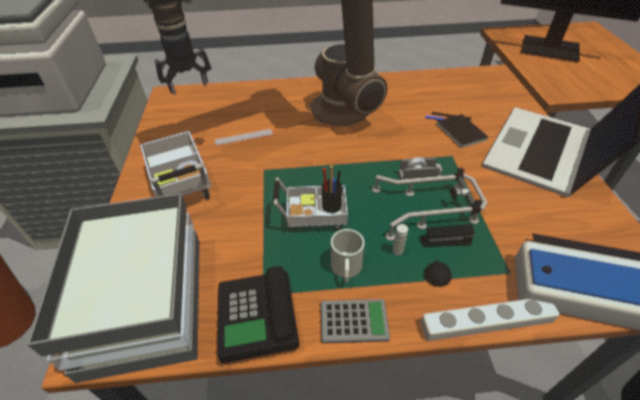

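View pics/top0.png

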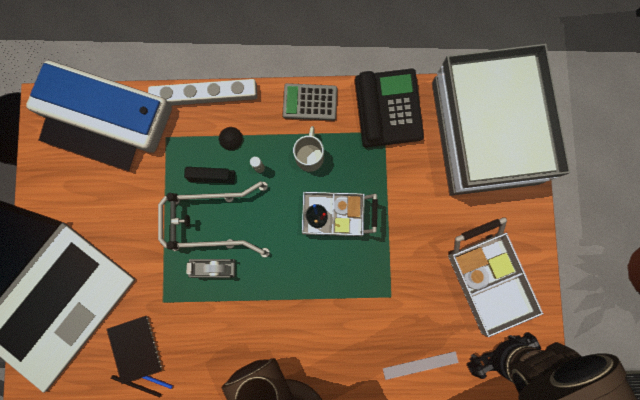

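The top view shows two trolleys. The one at (340,214) has the pen pot and faces the bay mouth at about (265,220). The other, at (495,285), has no pot and looks larger. I'll check both in enlarged crops.

```bash
cat > h.py <<'E'
import numpy as np, cv2
from workcell import optics
def ray(n,u,v,z):
    c=optics.camera_params(n);K=c["camera_matrix"];R=np.array(c["R"]);t=np.array(c["t"])
    d=R.T@np.linalg.inv(K)@np.array([u,v,1.]);o=-R.T@t
    return o+d*(z-o[2])/d[2]
def proj(n,X):
    c=optics.camera_params(n);q=c["camera_matrix"]@(np.array(c["R"])@np.array(X)+c["t"]);return q[:2]/q[2]
def cloud(n,d):
    c=optics.camera_params(n);K=c["camera_matrix"];v,u=np.mgrid[:400,:640]
    P=np.stack([(u-K[0,2])/K[0,0]*d,(v-K[1,2])/K[1,1]*d,d],-1)-c["t"]
    return P@np.array(c["R"])
E
python3 - <<'E'
import cv2,numpy as np
f=np.load('pics/top0.npz');p=f['p'][:,:,::-1]
c=p[150:275,150:400];cv2.imwrite('pics/c1.png',cv2.resize(c,None,fx=3.2,fy=3.2,interpolation=2))
c=p[205:345,430:560];cv2.imwrite('pics/c2.png',cv2.resize(c,None,fx=4,fy=4,interpolation=2))
c=p[180:250,290:390];cv2.imwrite('pics/c3.png',cv2.resize(c,None,fx=8,fy=8,interpolation=2))
from h import *
C=cloud('top',f['d'])
for u,v in [(340,214),(304,195),(304,230),(362,195),(362,235),(375,214),(456,258),(487,335),(540,315),(510,240)]: print(u,v,C[v,u].round(3))
E
```

```text
340 214 [ 0.544 -0.156  0.047]
304 195 [ 0.596 -0.061  0.058]
304 230 [ 0.504 -0.059  0.035]
362 195 [ 0.592 -0.215  0.065]
362 235 [ 0.486 -0.212  0.065]
375 214 [ 0.535 -0.243  0.118]
456 258 [ 0.42  -0.452  0.077]
487 335 [ 0.229 -0.512  0.102]
540 315 [ 0.263 -0.691 -0.005]
510 240 [ 0.467 -0.623 -0.001]
```

View pics/c1.png

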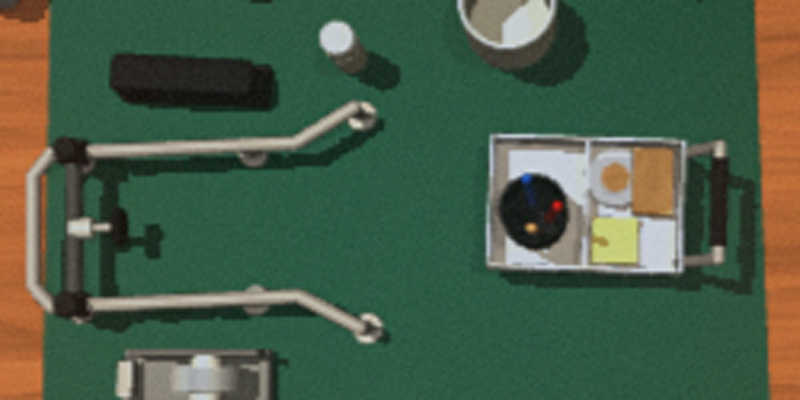

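View pics/c2.png

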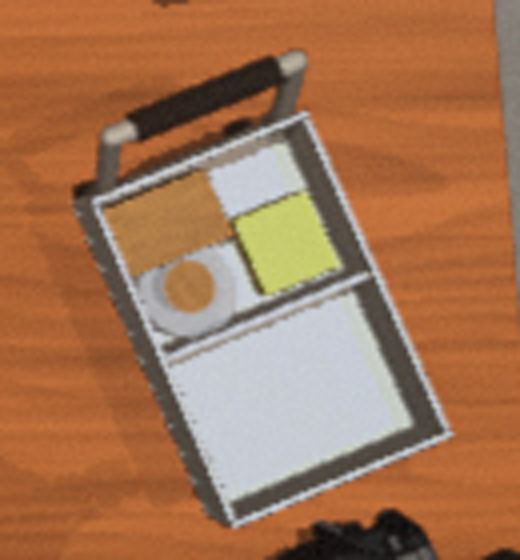

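View pics/c3.png

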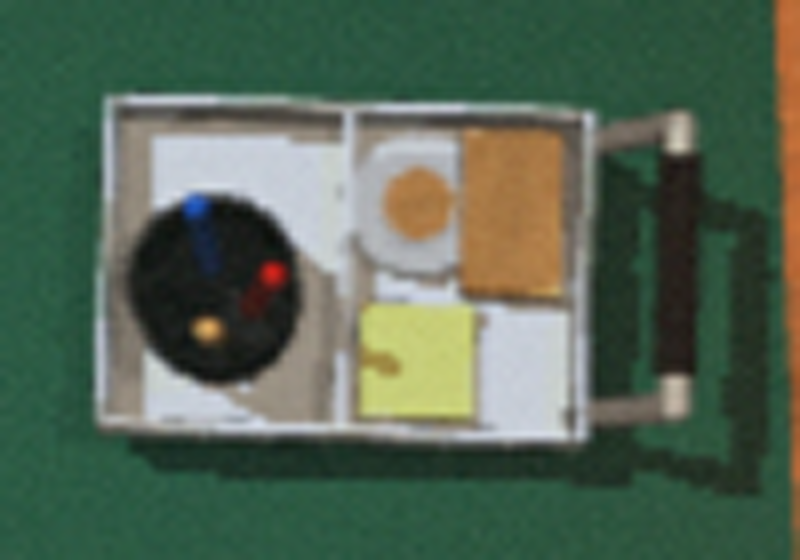

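```bash
python3 - <<'E'
from h import *
def c3(u,v,z): return ray('top',u/8+290-.4,v/8+180-.4,z)
def c1(u,v,z): return ray('top',u/3.2+150-.3,v/3.2+150-.3,z)
F=[c3(107,97,.074),c3(98,430,.074)];B=[c3(595,112,.074),c3(587,440,.074)]
for x in F+B: print(x.round(4))
f=(F[0]+F[1])/2;b=(B[0]+B[1])/2;d=f-b
print('tray mid',((f+b)/2).round(4),'L',np.linalg.norm(d),'W',np.linalg.norm(F[0]-F[1]),np.linalg.norm(B[0]-B[1]),'head',np.degrees(np.arctan2(d[1],d[0])))
print('grip',c3(680,160,.115).round(4),c3(675,372,.115).round(4))
print('big', [ (ray('top',u/4+430,v/4+205,.1)).round(3) for u,v in [(95,203),(308,115),(450,434),(233,525)]])
r1=[c1(u,v,.05) for u,v in [(90,151),(297,142)]];r2=[c1(u,v,.05) for u,v in [(90,304),(298,297)]]
for r in (r1,r2):
  e=r[1]-r[0];print(r[0].round(4),r[1].round(4),'dir into bay',np.degrees(np.arctan2(-e[1],-e[0])))
print('mouth',(r1[1]+r2[1])/2)
print('flare ends',c1(362,115,.05).round(4),c1(370,328,.05).round(4))
print('buffer',c1(124,229,.05).round(4))
print('mug',ray('top',309,150,.095).round(3),'glue',c1(338,38,.095).round(3))
E
```

```text
[ 0.6028 -0.0596  0.074 ]
[ 0.4932 -0.0548  0.074 ]
[ 0.5941 -0.22    0.074 ]
[ 0.4864 -0.214   0.074 ]
tray mid [ 0.5441 -0.1371  0.074 ] L 0.15999409550868202 W 0.10964010457539057 0.10788148177402263 head 87.21770654052794
grip [ 0.5724 -0.2434  0.115 ] [ 0.5049 -0.2395  0.115 ]
big [array([ 0.426, -0.441,  0.1  ]), array([ 0.479, -0.579,  0.1  ]), array([ 0.278, -0.654,  0.1  ]), array([ 0.226, -0.515,  0.1  ])]
[0.6    0.2776 0.05  ] [0.6036 0.1039 0.05  ] dir into bay 91.19679530167997
[0.4721 0.2756 0.05  ] [0.474  0.1032 0.05  ] dir into bay 90.63152482418657
mouth [0.53878943 0.10358068 0.05      ]
flare ends [0.6253 0.0493 0.05  ] [0.4471 0.0438 0.05  ]
buffer [0.5337 0.2482 0.05  ]
mug [ 0.71  -0.078  0.095] glue [0.682 0.063 0.095]
```

Measured against the description, the trolley at (340,214) is 160 x 109 mm and is the right one. The trolley at (495,285) is about 215 x 148 mm, so it's the decoy. Next I'll refine the bay axis and trolley heading with line fits.

```bash
cat > bay.py <<'E'
from h import *
def fitrails(p):
    hsv=cv2.cvtColor(p,cv2.COLOR_RGB2HSV);m=(hsv[...,1]<90)&(hsv[...,2]>95)
    out=[]
    for v0,v1,u0,u1 in [(188,204,183,240),(238,254,183,240)]:
        pts=[]
        for u in range(u0,u1):
            vs=np.where(m[v0:v1,u])[0]
            if len(vs)>=2: pts.append((u,v0+vs.min(),v0+vs.max()))
        out.append(np.array(pts))
    return out
E
python3 - <<'E'
from bay import *
f=np.load('pics/top0.npz');p=f['p']
for P in fitrails(p):
    print(len(P),P[::6].tolist())
    c=(P[:,1]+P[:,2])/2;
    W=np.array([ray('top',u,v,.051) for u,v in zip(P[:,0],c)])
    k=np.polyfit(W[:,1],W[:,0],1)
    r=W[:,0]-np.polyval(k,W[:,1]);ok=abs(r)<.002
    k=np.polyfit(W[ok,1],W[ok,0],1);print('x at y=.104,.24',np.polyval(k,[.104,.24]),'deg',90-np.degrees(np.arctan(k[0])),ok.sum(),r.std())
g=cv2.resize(p[170:270,155:280,::-1],None,fx=6.4,fy=6,interpolation=2);cv2.imwrite('pics/c4.png',g)
E
```

```text
57 [[183, 195, 198], [189, 195, 198], [195, 194, 198], [201, 194, 197], [207, 194, 197], [213, 194, 197], [219, 193, 197], [225, 193, 198], [231, 193, 200], [237, 193, 196]]
x at y=.104,.24 [0.60290315 0.60088306] deg 90.85098387056507 47 0.0016585349333731096
57 [[183, 243, 246], [189, 243, 246], [195, 242, 245], [201, 242, 245], [207, 242, 245], [213, 242, 245], [219, 241, 244], [225, 241, 244], [231, 239, 247], [237, 240, 244]]
x at y=.104,.24 [0.47524033 0.47282511] deg 91.01740992487566 57 0.0007647551187111536
```

View pics/c4.png

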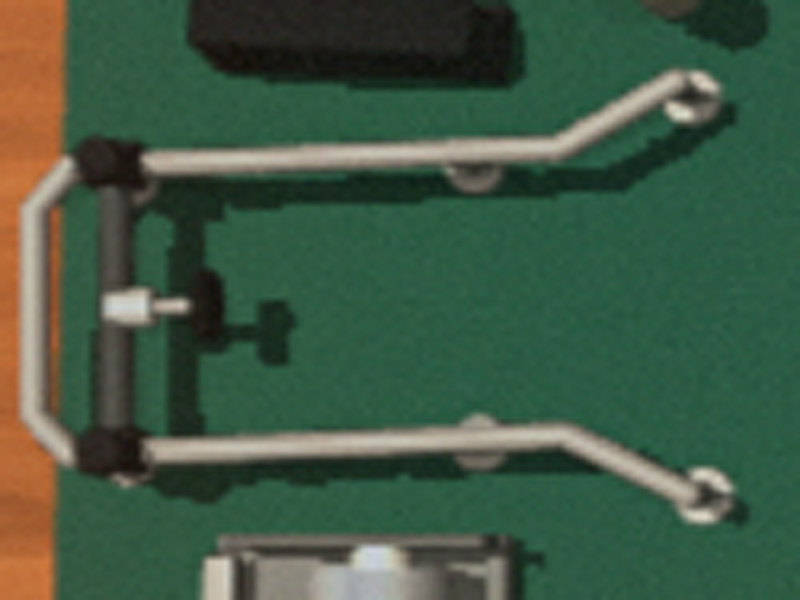

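Emit:
apply_moves(
  steps=[
    [3.2,2.35,0,10,8.54],
    [3.2,2.35,0,10,8.54],
    [3.2,2.35,0,10,8.54],
  ],
  force=30,
)

```text
t: 0.48
tcp_pos: [0.3163, -0.4055, 0.2309]
orientation: [-0.0, 0.887, 0.462, -0.0]
ft_force: [1.3, -1.3, -0.2]
gripper_width: 1.003
```

```bash
python3 -c "
from workcell import telemetry
s=telemetry.observe();print(s['t'],s['joint_pos'],s['tcp_pos'],s['orientation'])"
```

```text
0.475 [-9.08287775e-01  1.06073040e-01 -6.28579817e-02  1.40258170e+00
  2.71946863e-05  1.27275872e+00] [ 0.31633569 -0.40547673  0.23088783] [-3.54728952e-04  8.86868733e-01  4.62021343e-01 -5.15431490e-05]
```

Emit:
apply_moves(
  steps=[
    [2.23,1.64,0,10.2,8.54],
    [2.23,1.64,0,10.2,8.54],
    [2.23,1.64,0,10.2,8.54],
    [2.23,1.64,0,10.2,8.54],
    [2.23,1.64,0,10.2,8.54],
  ],
)

```text
t: 1.1
tcp_pos: [0.4277, -0.3236, 0.2309]
orientation: [-0.0, 0.601, 0.799, -0.0]
ft_force: [-0.4, -0.1, -0.4]
gripper_width: 0.998
```

Emit:
apply_moves(
  steps=[
    [2.23,1.64,0,10.2,8.54],
    [2.23,1.64,0,10.2,8.54],
    [2.23,1.64,0,10.2,8.54],
    [2.23,1.64,0,10.2,8.54],
    [2.23,1.64,0,10.2,8.54],
  ],
)

```text
t: 1.72
tcp_pos: [0.5392, -0.2416, 0.2308]
orientation: [-0.0, 0.199, 0.98, 0.0]
ft_force: [0.5, -0.3, 0.1]
gripper_width: 0.997
```

Emit:
apply_moves(
  steps=[
    [0,0,0,10.2,8.54],
    [0,0,0,10.2,8.54],
    [0,0,0,0,8.54],
    [0,0,0,0,8.54],
  ],
)

```text
t: 2.22
tcp_pos: [0.5386, -0.2423, 0.2311]
orientation: [-0.0, 0.026, 1.0, 0.0]
ft_force: [-0.4, -0.6, 0.3]
gripper_width: 1.002
```

```bash
cat >> h.py <<'E'
def jaw(q):
    from scipy.spatial.transform import Rotation as R
    y=R.from_quat([q[1],q[2],q[3],q[0]]).as_matrix()[:,1];return np.degrees(np.arctan2(y[1],y[0]))
E
python3 - <<'E'
from h import *
from workcell import telemetry
s=telemetry.observe();print(s['t'],s['joint_pos'].round(3),s['tcp_pos'],jaw(s['orientation']),s['ft_force'])
p,d=optics.get_image('wrist');cv2.imwrite('pics/w1.png',p[:,:,::-1])
p,d=optics.get_image('top');cv2.imwrite('pics/t1.png',cv2.resize(p[170:270,250:410,::-1],None,fx=5,fy=5,interpolation=2))
print(optics.camera_params('wrist'))
E
```

```text
2.225 [-0.423  0.253  0.114  1.433  0.    -0.37 ] [ 0.5385624  -0.2422971   0.23105344] 86.96671402426136 [-0.41049857 -0.56347208  0.33943287]
{'camera_matrix': array([[309.70691629,   0.        , 320.03399571],
       [  0.        , 309.70691629, 197.26848732],
       [  0.        ,   0.        ,   1.        ]]), 'hand_eye': array([[ 8.55659584e-04, -9.60817742e-01, -2.77179606e-01,
         7.11580977e-02],
       [ 9.99999068e-01,  5.27138613e-04,  1.25974150e-03,
        -5.06392593e-04],
       [-1.06426992e-03, -2.77180426e-01,  9.60817297e-01,
        -1.41625126e-01],
       [ 0.00000000e+00,  0.00000000e+00,  0.00000000e+00,
         1.00000000e+00]])}
```

View pics/w1.png

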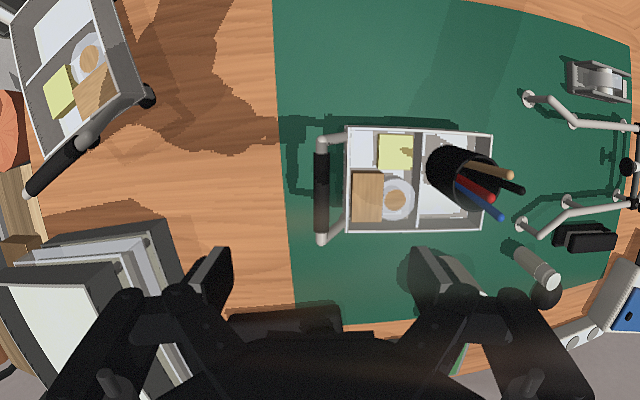

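View pics/t1.png

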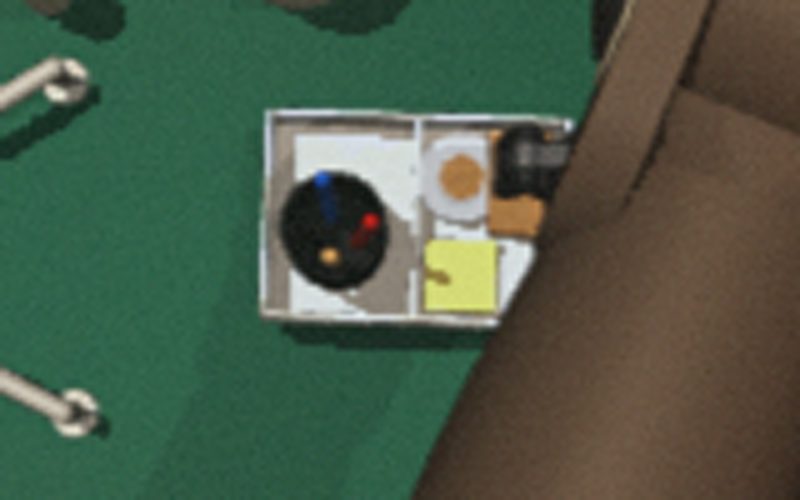

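The wrist view shows the handle sleeve running from (321,155) to (321,233), between the open fingers. I'll check its position with the wrist calibration.

```bash
cat >> h.py <<'E'
def wray(u,v,z,tcp,q):
    from scipy.spatial.transform import Rotation as Ro
    c=optics.camera_params('wrist');K=c["camera_matrix"];H=np.array(c["hand_eye"])
    a,b=u-K[0,2],v-K[1,2];r=np.hypot(a,b);th=r/K[0,0]
    d=np.array([np.sin(th)*a/r,np.sin(th)*b/r,np.cos(th)])
    R=Ro.from_quat([q[1],q[2],q[3],q[0]]).as_matrix()
    o=R@H[:3,3]+tcp;d=R@H[:3,:3]@d
    return o+d*(z-o[2])/d[2]
E
python3 - <<'E'
from h import *
from workcell import telemetry
s=telemetry.observe()
W=lambda u,v,z:wray(u,v,z,s['tcp_pos'],s['orientation']).round(4)
print('bar ends',W(321,141,.115),W(321,240,.115))
print('tray',[W(*a,.074) for a in [(347,126),(347,231),(493,134),(482,232)]])
print('flare',W(529,100,.05),W(521,224,.05))
print('knee',W(574,126,.05),W(565,206,.05))
E
```

```text
bar ends [ 0.4932 -0.2394  0.115 ] [ 0.5822 -0.2439  0.115 ]
tray [array([ 0.4838, -0.2138,  0.074 ]), array([ 0.5916, -0.2171,  0.074 ]), array([ 0.4927, -0.0547,  0.074 ]), array([ 0.6049, -0.0587,  0.074 ])]
flare [0.4513 0.0148 0.05  ] [0.6105 0.0177 0.05  ]
knee [0.4789 0.1007 0.05  ] [0.5909 0.0991 0.05  ]
```

Both cameras put the bar centre at about (0.538, -0.242), within 1 mm of each other. Descending to grip.

Emit:
apply_moves(
  steps=[
    [0,0.05,-4,0,8.54],
    [0,0,-4,0,8.54],
    [0,0,-3,0,8.54],
    [0,0,-1.5,0,8.54],
    [0,0,-1.0,0,8.54],
  ],
)

```text
t: 2.95
tcp_pos: [0.5388, -0.2419, 0.0961]
orientation: [0.0, 0.025, 1.0, -0.0]
ft_force: [1.2, -0.5, 0.3]
gripper_width: 1.005
```

Emit:
apply_moves(
  steps=[
    [0,0,0,0,5],
    [0,0,0,0,3.5],
    [0,0,0,0,2.5],
    [0,0,0,0,1.8],
    [0,0,0,0,1.2],
  ],
  force=30,
)

```text
t: 3.58
tcp_pos: [0.539, -0.242, 0.0968]
orientation: [0.0, 0.025, 1.0, -0.0]
ft_force: [1.1, 0.4, 1.5]
gripper_width: 0.149
```

Emit:
apply_moves(
  steps=[
    [0,0,0,0,1.0],
    [0,0,0,0,1.0],
    [0,0,0,0,1.0],
  ],
)

```text
t: 3.95
tcp_pos: [0.539, -0.242, 0.0967]
orientation: [0.0, 0.025, 1.0, -0.0]
ft_force: [-0.2, -0.6, 3.1]
gripper_width: 0.152
```

```bash
python3 - <<'E'
from h import *
from workcell import telemetry
s=telemetry.observe();print(s['t'],s['tcp_pos'],jaw(s['orientation']),s['ft_force'],s['moment'],s['gripper_width'])
p,d=optics.get_image('wrist');cv2.imwrite('pics/w2.png',p[:,:,::-1])
p,d=optics.get_image('scene');cv2.imwrite('pics/s2.png',cv2.resize(p[130:290,240:500,::-1],None,fx=3,fy=3,interpolation=2))
E
```

```text
3.95 [ 0.53899669 -0.24200268  0.0967013 ] 87.1365175999 [-0.19561116 -0.64867202  3.10331036] [-0.16249254 -0.11831484 -0.04509576] 0.15151136220404482
```

View pics/w2.png

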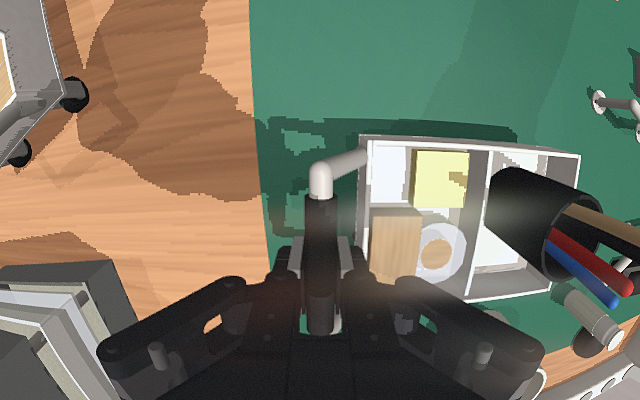

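View pics/s2.png

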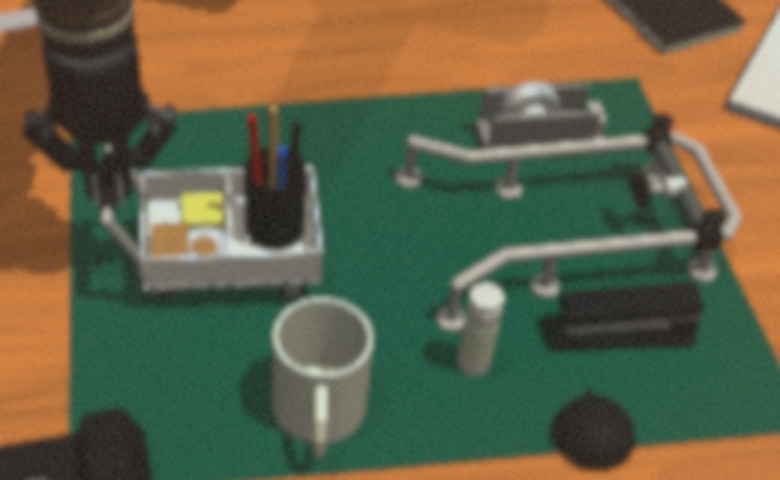

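Gripped: the scene view shows the fingers on the black sleeve, with the pot upright. Now I'll plan the steering path, taking the axle as the no-slip point.

```bash
cat > plan.py <<'E'
from h import *
BH=np.radians(90.93);BO=np.array([.539,.1036])
ux=np.array([np.cos(BH),np.sin(BH)]);uy=np.array([-ux[1],ux[0]])
def plan(grip,head,phase1,s_end_x,step=.006):
    # bay frame axle
    th=np.radians(head)-BH
    g=np.array([ux@(grip-BO),uy@(grip-BO)]);a=g+.16*np.array([np.cos(th),np.sin(th)])
    pts=[];ds=.0005;s=0;k0=1.5
    A=[];x,y=a;A.append((x,y,th))
    while s<phase1:
        k=0 if s<.012 else k0
        x+=ds*np.cos(th);y+=ds*np.sin(th);th+=k*ds;s+=ds;A.append((x,y,th))
    from scipy.interpolate import CubicHermiteSpline as C
    c=C([x,s_end_x],[y,0],[np.tan(th),0])
    while x<s_end_x+.2:
        x+=ds*np.cos(th)
        if x<s_end_x: y=float(c(x));th=float(np.arctan(c(x,1)))
        else: y=0;th=0.
        A.append((x,y,th))
    A=np.array(A);n=int(step/ds);A=A[::n]
    G=A[:,:2]-.16*np.c_[np.cos(A[:,2]),np.sin(A[:,2])]
    W=BO+G[:,:1]*ux+G[:,1:]*uy
    return A,W,np.degrees(A[:,2]+BH)
E
python3 - <<'E'
from plan import *
A,W,H=plan(np.array([.539,-.242]),87.15,.066,-.028)
print(A[0])
for i in range(1,len(A)):
    if A[i,0]>.06: break
    print(i,'nose x %.0f'%((A[i,0]+.025)*1e3),'e %.1f'%(A[i,1]*1e3),'th %.1f'%np.degrees(A[i,2]),'| d cm',((W[i]-W[i-1])*100).round(2),'turn %.2f'%(H[i]-H[i-1]),'grip',W[i].round(4),'H %.2f'%H[i])
E
```

```text
[-0.18590255 -0.00493871 -0.06597345]
1 nose x -155 e -5.3 th -3.8 | d cm [0.03 0.6 ] turn 0.00 grip [ 0.5393 -0.236 ] H 87.15
2 nose x -149 e -5.7 th -3.8 | d cm [0.03 0.6 ] turn 0.00 grip [ 0.5396 -0.23  ] H 87.15
3 nose x -143 e -6.1 th -3.3 | d cm [0.17 0.59] turn 0.52 grip [ 0.5413 -0.2241] H 87.67
4 nose x -137 e -6.4 th -2.7 | d cm [0.17 0.59] turn 0.52 grip [ 0.543  -0.2181] H 88.18
5 nose x -131 e -6.7 th -2.2 | d cm [0.16 0.6 ] turn 0.52 grip [ 0.5446 -0.2122] H 88.70
6 nose x -125 e -6.9 th -1.7 | d cm [0.16 0.6 ] turn 0.52 grip [ 0.5461 -0.2062] H 89.21
7 nose x -119 e -7.0 th -1.2 | d cm [0.15 0.6 ] turn 0.52 grip [ 0.5476 -0.2002] H 89.73
8 nose x -113 e -7.1 th -0.7 | d cm [0.14 0.6 ] turn 0.52 grip [ 0.5491 -0.1942] H 90.24
9 nose x -107 e -7.2 th -0.2 | d cm [0.14 0.6 ] turn 0.52 grip [ 0.5505 -0.1882] H 90.76
10 nose x -101 e -7.2 th 0.3 | d cm [0.13 0.6 ] turn 0.52 grip [ 0.5518 -0.1822] H 91.28
11 nose x -95 e -7.1 th 0.9 | d cm [0.13 0.6 ] turn 0.52 grip [ 0.5531 -0.1762] H 91.79
12 nose x -89 e -7.0 th 2.3 | d cm [0.37 0.62] turn 1.41 grip [ 0.5567 -0.17  ] H 93
[... 1877 characters left out ...]
4 nose x 43 e 0.0 th 0.0 | d cm [-0.01  0.6 ] turn 0.00 grip [ 0.5413 -0.0387] H 90.93
35 nose x 49 e 0.0 th 0.0 | d cm [-0.01  0.6 ] turn 0.00 grip [ 0.5412 -0.0327] H 90.93
36 nose x 55 e 0.0 th 0.0 | d cm [-0.01  0.6 ] turn 0.00 grip [ 0.5411 -0.0267] H 90.93
37 nose x 61 e 0.0 th 0.0 | d cm [-0.01  0.6 ] turn 0.00 grip [ 0.541  -0.0207] H 90.93
38 nose x 67 e 0.0 th 0.0 | d cm [-0.01  0.6 ] turn 0.00 grip [ 0.5409 -0.0147] H 90.93
39 nose x 73 e 0.0 th 0.0 | d cm [-0.01  0.6 ] turn 0.00 grip [ 0.5408 -0.0087] H 90.93
40 nose x 79 e 0.0 th 0.0 | d cm [-0.01  0.6 ] turn 0.00 grip [ 0.5407 -0.0027] H 90.93
41 nose x 85 e 0.0 th 0.0 | d cm [-0.01  0.6 ] turn 0.00 grip [0.5406 0.0033] H 90.93
```

Emit:
apply_moves(
  steps=[
    [0.03,0.6,0,0,1.0],
    [0.03,0.6,0,0,1.0],
    [0.17,0.59,0,0.52,1.0],
    [0.17,0.59,0,0.52,1.0],
    [0.16,0.6,0,0.52,1.0],
  ],
)

```text
t: 4.68
tcp_pos: [0.5447, -0.2119, 0.0967]
orientation: [0.0, 0.011, 1.0, -0.0]
ft_force: [0.7, -1.9, 4.8]
gripper_width: 0.152
```

Emit:
apply_moves(
  steps=[
    [0.16,0.6,0,0.52,1.0],
    [0.15,0.6,0,0.52,1.0],
    [0.14,0.6,0,0.52,1.0],
    [0.14,0.6,0,0.52,1.0],
    [0.13,0.6,0,0.52,1.0],
  ],
)

```text
t: 5.3
tcp_pos: [0.5518, -0.1818, 0.0967]
orientation: [0.0, -0.011, 1.0, -0.0]
ft_force: [0.2, -2.0, 5.2]
gripper_width: 0.157
```

```bash
python3 - <<'E'
from h import *
from workcell import telemetry
s=telemetry.observe();print(s['t'],s['tcp_pos'],jaw(s['orientation']),s['ft_force'],s['moment'],s['gripper_width'])
p,d=optics.get_image('top');cv2.imwrite('pics/t3.png',cv2.resize(p[170:270,240:400,::-1],None,fx=5,fy=5,interpolation=2))
p,d=optics.get_image('scene');cv2.imwrite('pics/s3.png',cv2.resize(p[140:260,250:400,::-1],None,fx=5,fy=5,interpolation=2))
p,d=optics.get_image('wrist');cv2.imwrite('pics/w3.png',p[:,:,::-1])
E
```

```text
5.3 [ 0.55181643 -0.18177592  0.0966766 ] 91.30933419649126 [ 0.19276239 -1.99157503  5.23021684] [-0.34947271 -0.12645983 -0.08562725] 0.156561490019434
```

View pics/t3.png

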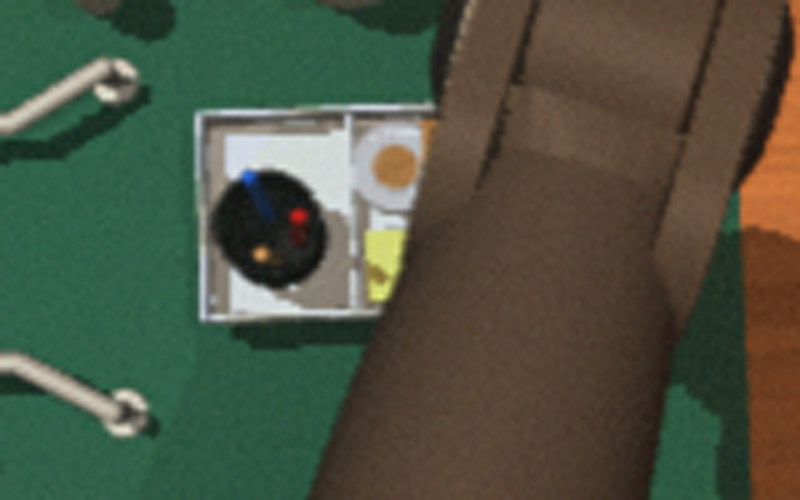

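View pics/s3.png

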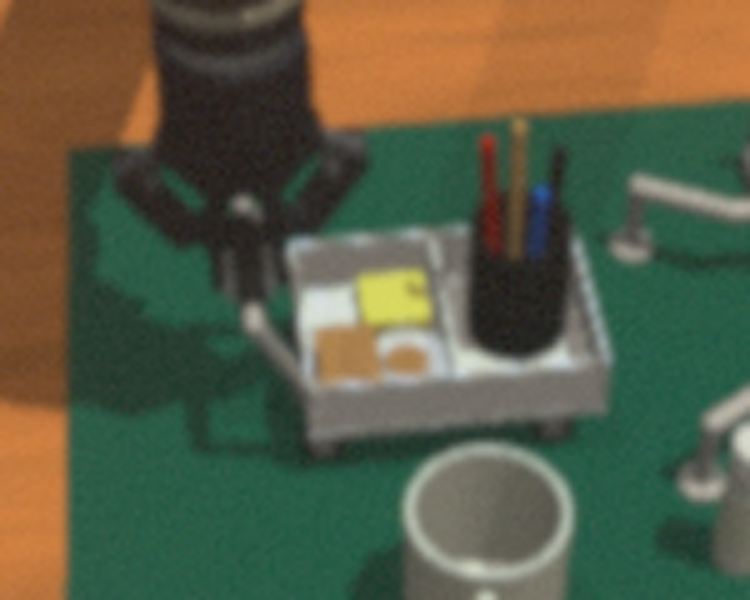

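View pics/w3.png

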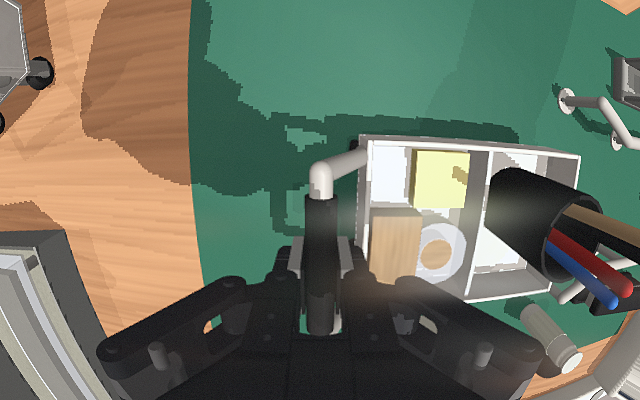

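```bash
python3 - <<'E'
from plan import *
c=lambda u,v,z:ray('top',u/5+240-.4,v/5+170-.4,z)
a,b,e,g=c(196,113,.074),c(203,319,.074),c(430,107,.074),c(385,312,.074)
print(a,b,e,g)
h=lambda p,q:np.degrees(np.arctan2((p-q)[1],(p-q)[0]))
print(h(a,e),h(b,g),h(a,b)+90)
n=((a+b)/2)[:2];print('nose',n,'bay',ux@(n-BO),uy@(n-BO))
# predicted from grip
th=np.radians(91.31);print('pred',np.array([.5518,-.1818])+.185*np.array([np.cos(th),np.sin(th)]))
p,_=optics.get_image('wrist');cv2.imwrite('pics/w3c.png',cv2.resize(p[120:320,250:400,::-1],None,fx=3,fy=3,interpolation=2))
E
```

```text
[0.60297271 0.00414234 0.074     ] [0.49437953 0.00160949 0.074     ] [ 0.60332876 -0.11922378  0.074     ] [ 0.49588158 -0.09335582  0.074     ]
90.16536439213364 90.90615817572083 91.3361374639861
nose [0.54867612 0.00287592] bay -0.1008678666821286 -0.008040008049484789
pred [0.54757056 0.00315165]
```

View pics/w3c.png

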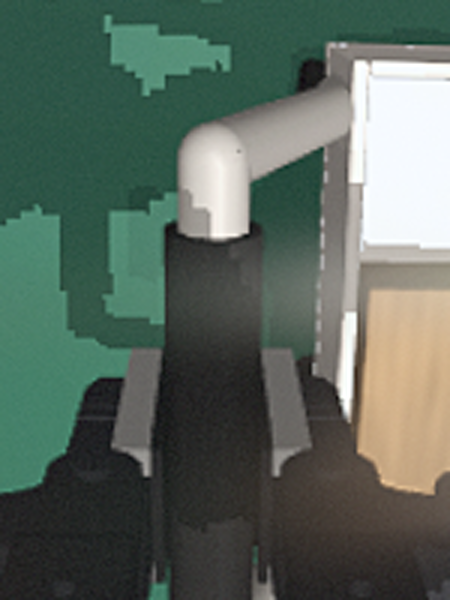

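The castor in view trails straight behind the tail, and the scene view shows the right one behind its pivot too. The trolley follows the gripper to within about 1 mm. I'll run one straight row to be sure of the castors, then replan.

```bash
python3 - <<'E'
import plan as P
from plan import *
th=np.radians(91.0);g=np.array([.5518,-.1818])+.009*np.array([np.cos(th),np.sin(th)])
A,W,H=plan(g,91.0,0,-.024)
print(A[0])
for i in range(1,len(A)):
    if A[i,0]>-.005: break
    print(i,'nose x %.0f'%((A[i,0]+.025)*1e3),'e %.1f'%(A[i,1]*1e3),'| d cm',((W[i]-W[i-1])*100).round(2),'turn %.2f'%(H[i]-H[i-1]),'grip',W[i].round(4),'H %.2f'%H[i])
E
```

```text
[-0.11657029 -0.00795956  0.00122173]
1 nose x -86 e -7.9 | d cm [0.48 0.62] turn 1.77 grip [ 0.5564 -0.1666] H 92.77
2 nose x -80 e -7.6 | d cm [0.39 0.63] turn 1.52 grip [ 0.5603 -0.1604] H 94.30
3 nose x -74 e -7.2 | d cm [0.3  0.63] turn 1.27 grip [ 0.5633 -0.1541] H 95.57
4 nose x -68 e -6.6 | d cm [0.22 0.63] turn 1.02 grip [ 0.5655 -0.1478] H 96.59
5 nose x -62 e -6.0 | d cm [0.14 0.62] turn 0.78 grip [ 0.5669 -0.1416] H 97.37
6 nose x -56 e -5.3 | d cm [0.07 0.61] turn 0.53 grip [ 0.5676 -0.1355] H 97.90
7 nose x -50 e -4.5 | d cm [-0.    0.61] turn 0.29 grip [ 0.5676 -0.1294] H 98.20
8 nose x -44 e -3.8 | d cm [-0.07  0.6 ] turn 0.05 grip [ 0.5669 -0.1235] H 98.25
9 nose x -38 e -3.0 | d cm [-0.14  0.59] turn -0.18 grip [ 0.5655 -0.1176] H 98.07
10 nose x -32 e -2.3 | d cm [-0.2   0.58] turn -0.42 grip [ 0.5635 -0.1118] H 97.65
11 nose x -26 e -1.6 | d cm [-0.26  0.57] turn -0.67 grip [ 0.5609 -0.1061] H 96.98
12 nose x -20 e -1.0 | d cm [-0.32  0.57] turn -0.91 grip [ 0.5577 -0.1004] H 96.07
13 nose x -14 e -0.6 | d cm [-0.38  0.57] turn -1.16 grip [ 0.5539 -0.0948] H 94.91
14 nose x -8 e -0.2 | d cm [-0.44  0.57] turn -1.41 grip [ 0.5495 -0.0891] H 93.50
15 nose x -2 e -0.0 | d cm [-0.49  0.58] turn -1.66 grip [ 0.5446 -0.0833] H 91.85
16 nose x 4 e 0.0 | d cm [-0.27  0.59] turn -0.92 grip [ 0.5419 -0.0774] H 90.93
17 nose x 10 e 0.0 | d cm [-0.01  0.6 ] turn 0.00 grip [ 0.5418 -0.0714] H 90.93
18 nose x 16 e 0.0 | d cm [-0.01  0.6 ] turn 0.00 grip [ 0.5417 -0.0654] H 90.93
```

Emit:
apply_moves(
  steps=[
    [-0.01,0.45,0,0,1.0],
    [-0.01,0.45,0,0,1.0],
    [0.48,0.62,0,1.77,1.0],
    [0.39,0.63,0,1.52,1.0],
    [0.3,0.63,0,1.27,1.0],
  ],
)

```text
t: 6.12
tcp_pos: [0.5631, -0.154, 0.0967]
orientation: [0.0, -0.051, 0.999, -0.0]
ft_force: [-0.9, -1.8, 6.7]
gripper_width: 0.152
```

Emit:
apply_moves(
  steps=[
    [0.22,0.63,0,1.02,1.0],
    [0.14,0.62,0,0.78,1.0],
    [0.07,0.61,0,0.53,1.0],
    [0,0.61,0,0.29,1.0],
    [-0.07,0.6,0,0.05,1.0],
  ],
)

```text
t: 6.75
tcp_pos: [0.5669, -0.1233, 0.0967]
orientation: [0.0, -0.074, 0.997, -0.0]
ft_force: [0.9, -1.2, 4.9]
gripper_width: 0.152
```

```bash
python3 - <<'E'
from h import *
from workcell import telemetry
s=telemetry.observe();print(s['t'],s['tcp_pos'],jaw(s['orientation']),s['ft_force'],s['moment'],s['gripper_width'])
p,d=optics.get_image('top');cv2.imwrite('pics/t4.png',cv2.resize(p[175:260,230:350,::-1],None,fx=6.6,fy=6.6,interpolation=2))
p,d=optics.get_image('wrist');cv2.imwrite('pics/w4.png',p[:,:,::-1])
E
```

```text
6.75 [ 0.56694242 -0.12330979  0.09668251] 98.53600653073109 [ 0.87486689 -1.24164706  4.86042237] [-0.37705217 -0.18136765  0.031983  ] 0.15153120299651815
```

View pics/t4.png

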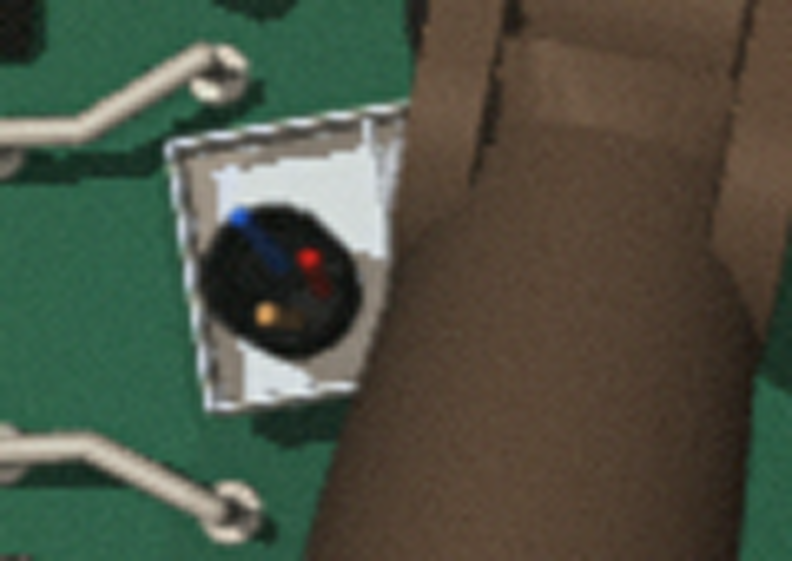

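View pics/w4.png

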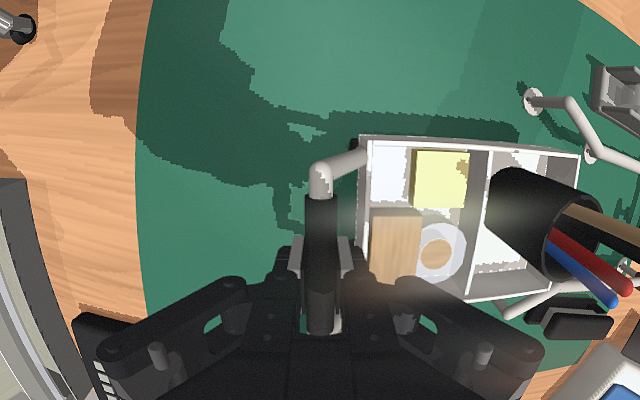

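```bash
python3 - <<'E'
from plan import *
c=lambda u,v,z:ray('top',u/6.6+230-.42,v/6.6+175-.42,z)
a,b,e,g=c(168,150,.074),c(208,408,.074),c(405,105,.074),c(355,386,.074)
h=lambda p,q:np.degrees(np.arctan2((p-q)[1],(p-q)[0]))
print('head',h(a,e),h(b,g),h(a,b)+90,'W',np.linalg.norm(a-b))
n=((a+b)/2)[:2];print('nose',n,'bay',ux@(n-BO),uy@(n-BO))
th=np.radians(98.3);q=np.array([.5669,-.1233])+.185*np.array([np.cos(th),np.sin(th)]);print('pred',q,ux@(q-BO),uy@(q-BO))
k1,k2=c(80,130,.05),c(90,446,.05);print('knees',k1,k2,(k1+k2)/2)
A,W,H=plan(np.array([.5669,-.1233]),98.4,0,-.022)
for i in range(1,len(A)):
    if A[i,0]>-.005: break
    print(i,'nose x %.0f'%((A[i,0]+.025)*1e3),'e %.1f'%(A[i,1]*1e3),'| d cm',((W[i]-W[i-1])*100).round(2),'turn %.2f'%(H[i]-H[i-1]),'grip',W[i].round(4),'H %.2f'%H[i])
E
```

```text
head 99.55841772887122 97.22278827101262 98.47434805819853 W 0.10427405535807621
nose [0.53926469 0.05916933] bay -0.04442910848683834 0.0004564873290567099
pred [0.5401941  0.05976227] -0.043851335628790115 -0.0004824219428719528
knees [0.60312475 0.1061088  0.05      ] [0.47487659 0.10219248 0.05      ] [0.53900067 0.10415064 0.05      ]
1 nose x -38 e -2.7 | d cm [-0.27  0.57] turn -0.66 grip [ 0.5642 -0.1176] H 97.74
2 nose x -32 e -2.0 | d cm [-0.28  0.57] turn -0.75 grip [ 0.5614 -0.1119] H 97.00
3 nose x -26 e -1.4 | d cm [-0.3   0.57] turn -0.83 grip [ 0.5584 -0.1062] H 96.16
4 nose x -20 e -0.9 | d cm [-0.32  0.57] turn -0.92 grip [ 0.5552 -0.1005] H 95.24
5 nose x -14 e -0.5 | d cm [-0.33  0.57] turn -1.01 grip [ 0.5519 -0.0948] H 94.23
6 nose x -8 e -0.2 | d cm [-0.34  0.58] turn -1.10 grip [ 0.5485 -0.089 ] H 93.14
7 nose x -2 e -0.0 | d cm [-0.36  0.58] turn -1.19 grip [ 0.5449 -0.0831] H 91.95
8 nose x 4 e 0.0 | d cm [-0.3   0.59] turn -1.02 grip [ 0.5419 -0.0772] H 90.93
9 nose x 10 e 0.0 | d cm [-0.01  0.6 ] turn 0.00 grip [ 0.5418 -0.0712] H 90.93
10 nose x 16 e 0.0 | d cm [-0.01  0.6 ] turn 0.00 grip [ 0.5417 -0.0652] H 90.93
```

Emit:
apply_moves(
  steps=[
    [-0.27,0.57,0,-0.66,1.0],
    [-0.28,0.57,0,-0.75,1.0],
    [-0.3,0.57,0,-0.83,1.0],
    [-0.32,0.57,0,-0.92,1.0],
  ],
)

```text
t: 7.35
tcp_pos: [0.5553, -0.1006, 0.0967]
orientation: [0.001, -0.047, 0.999, -0.0]
ft_force: [0.7, -2.2, 5.0]
gripper_width: 0.156
```

Emit:
apply_moves(
  steps=[
    [-0.33,0.57,0,-1.01,1.0],
    [-0.34,0.58,0,-1.1,1.0],
    [-0.18,0.29,0,-0.6,1.0],
    [-0.18,0.29,0,-0.6,1.0],
  ],
)

```text
t: 7.85
tcp_pos: [0.5449, -0.0832, 0.0967]
orientation: [0.0, -0.018, 1.0, -0.0]
ft_force: [0.7, -1.5, 4.8]
gripper_width: 0.151
```

```bash
python3 - <<'E'
from h import *
from workcell import telemetry
s=telemetry.observe();print(s['t'],s['tcp_pos'],jaw(s['orientation']),s['ft_force'],s['moment'],s['gripper_width'])
p,d=optics.get_image('top');cv2.imwrite('pics/t5.png',cv2.resize(p[175:260,205:325,::-1],None,fx=6.6,fy=6.6,interpolation=2))
E
```

```text
7.85 [ 0.54489191 -0.08324437  0.09666468] 92.04651128105498 [ 0.72228075 -1.54417645  4.78355629] [-0.16346896 -0.16834154 -0.01466928] 0.15113409795315674
```

View pics/t5.png

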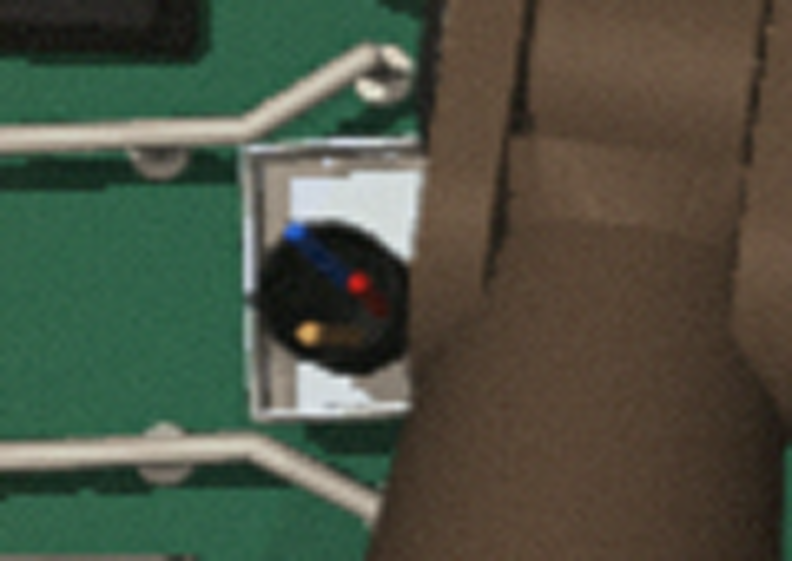

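```bash
python3 - <<'E'
from plan import *
c=lambda u,v,z:ray('top',u/6.6+205-.42,v/6.6+175-.42,z)
a,b,e,g=c(243,149,.074),c(254,417,.074),c(418,139,.074),c(405,408,.074)
h=lambda p,q:np.degrees(np.arctan2((p-q)[1],(p-q)[0]))
print('head',h(a,e),h(b,g),h(a,b)+90,'W',np.linalg.norm(a-b))
n=((a+b)/2)[:2];print('nose',n,'bay',ux@(n-BO),uy@(n-BO))
th=np.radians(91.95);q=np.array([.5449,-.0832])+.185*np.array([np.cos(th),np.sin(th)]);print('pred',q,ux@(q-BO),uy@(q-BO))
k1,k2=c(240,130,.05),c(252,446,.05);print('knees',k1,k2,(k1+k2)/2)
print(c(0,138,.051),c(0,454,.051))
E
```

```text
head 91.9854138836613 92.11400641394778 92.28734568919619 W 0.10693516647494974
nose [0.53863455 0.10063352] bay -0.0029601552974180367 0.00041354600910357937
pred [0.53860494 0.10169287] -0.0019004697427902834 0.0004259621924602409
knees [0.60317151 0.10814296 0.05      ] [0.47490375 0.10339802 0.05      ] [0.53903763 0.10577049 0.05      ]
[0.60198915 0.20554104 0.051     ] [0.47393516 0.20442457 0.051     ]
```

The nose is 0.4 mm off the centre line at the mouth and the heading is nearly square, so I'm rolling in.

Emit:
apply_moves(
  steps=[
    [-0.15,0.3,0,-0.5,1.0],
    [-0.15,0.3,0,-0.55,1.0],
    [-0.01,0.5,0,0,1.0],
    [-0.01,0.5,0,0,1.0],
  ],
)

```text
t: 8.4
tcp_pos: [0.5415, -0.0675, 0.0967]
orientation: [0.0, -0.009, 1.0, -0.0]
ft_force: [-0.2, -1.1, 6.0]
gripper_width: 0.153
```

Emit:
apply_moves(
  steps=[
    [-0.01,0.5,0,0,1.0],
    [-0.01,0.5,0,0,1.0],
    [-0.01,0.5,0,0,1.0],
    [-0.01,0.5,0,0,1.0],
  ],
)

```text
t: 8.9
tcp_pos: [0.5411, -0.0474, 0.0967]
orientation: [0.0, -0.009, 1.0, -0.0]
ft_force: [0.5, -2.1, 5.9]
gripper_width: 0.148
```

```bash
python3 - <<'E'
from h import *
from workcell import telemetry
s=telemetry.observe();print(s['t'],s['tcp_pos'],jaw(s['orientation']),s['ft_force'],s['moment'],s['gripper_width'])
p,d=optics.get_image('top');cv2.imwrite('pics/t6.png',cv2.resize(p[175:260,180:300,::-1],None,fx=6.6,fy=6.6,interpolation=2))
E
```

```text
8.9 [ 0.54108344 -0.04739428  0.09665494] 90.99264917093473 [ 0.54980669 -2.10178775  5.90086613] [-0.3753261  -0.02736081 -0.06157755] 0.14845027335075806
```

View pics/t6.png

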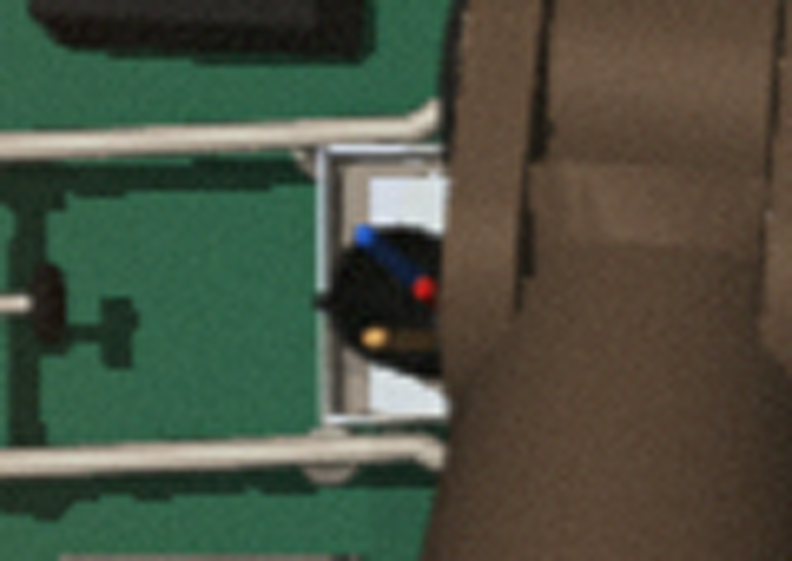

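```bash
python3 - <<'E'
from plan import *
c=lambda u,v,z:ray('top',u/6.6+180-.42,v/6.6+175-.42,z)
a,b=c(319,148,.074),c(324,421,.074)
h=lambda p,q:np.degrees(np.arctan2((p-q)[1],(p-q)[0]))
print('head',h(a,b)+90,'W',np.linalg.norm(a-b))
n=((a+b)/2)[:2];print('nose',n,'bay',ux@(n-BO),uy@(n-BO))
th=np.radians(90.9);q=np.array([.5411,-.0474])+.185*np.array([np.cos(th),np.sin(th)]);print('pred',q,ux@(q-BO),uy@(q-BO))
f=c(66,304,.05);print('buffer face',f,ux@(f[:2]-BO))
for u in (60,200,320): # rail centers near: measure manually
    pass
r=[c(10,143,.051),c(300,131,.051),c(10,461,.051),c(300,447,.051)]
for x in r: print(x, ux@(x[:2]-BO),uy@(x[:2]-BO))
E
```

```text
head 91.19671077960703 W 0.10882190688177024
nose [0.53887875 0.13715902] bay 0.03355656314080187 -0.000423459459581795
pred [0.53819415 0.13757718] 0.0339857809225994 0.0002542691082623591
buffer face [0.53532829 0.24523679 0.05      ] 0.14167773081291596
[0.6013862  0.26856149 0.051     ] 0.16392718035979892 -0.06505544258683958
[0.60359959 0.15065924 0.051     ] 0.04600453487902084 -0.06535489250482404
[0.47253517 0.26666216 0.051     ] 0.16411946536458094 0.06380943255114564
[0.47551622 0.15021416 0.051     ] 0.04763841115208946 0.06271882895952322
```

Emit:
apply_moves(
  steps=[
    [-0.01,0.6,0,0,1.0],
    [-0.01,0.6,0,0,1.0],
    [-0.01,0.6,0,0,1.0],
    [-0.01,0.6,0,0,1.0],
    [-0.01,0.6,0,0,1.0],
  ],
)

```text
t: 9.57
tcp_pos: [0.5406, -0.0174, 0.0966]
orientation: [0.0, -0.009, 1.0, -0.0]
ft_force: [0.6, -2.3, 6.2]
gripper_width: 0.151
```

Emit:
apply_moves(
  steps=[
    [-0.01,0.6,0,0,1.0],
    [-0.01,0.6,0,0,1.0],
    [-0.01,0.6,0,0,1.0],
    [-0.01,0.6,0,0,1.0],
    [-0.01,0.5,0,0,1.0],
  ],
)

```text
t: 10.2
tcp_pos: [0.5401, 0.0117, 0.0966]
orientation: [0.0, -0.009, 1.0, -0.0]
ft_force: [0.4, -1.5, 6.8]
gripper_width: 0.155
```

Emit:
apply_moves(
  steps=[
    [-0.01,0.5,0,0,1.0],
    [-0.01,0.5,0,0,1.0],
    [-0.01,0.4,0,0,1.0],
    [-0.01,0.3,0,0,1.0],
    [0,0.2,0,0,1.0],
  ],
)

```text
t: 10.82
tcp_pos: [0.5398, 0.0307, 0.0967]
orientation: [0.0, -0.009, 1.0, -0.0]
ft_force: [-0.4, -1.6, 5.3]
gripper_width: 0.157
```

```bash
python3 - <<'E'
from h import *
from workcell import telemetry
s=telemetry.observe();print(s['t'],s['tcp_pos'],jaw(s['orientation']),s['ft_force'],s['moment'],s['gripper_width'])
p,d=optics.get_image('top');cv2.imwrite('pics/t7.png',cv2.resize(p[175:260,150:270,::-1],None,fx=6.6,fy=6.6,interpolation=2))
E
```

```text
10.825 [0.53978256 0.03065722 0.0966519 ] 90.99706693386254 [-0.42802835 -1.63228623  5.33489515] [-0.30903229 -0.13326552 -0.15548303] 0.15650037134421863
```

View pics/t7.png

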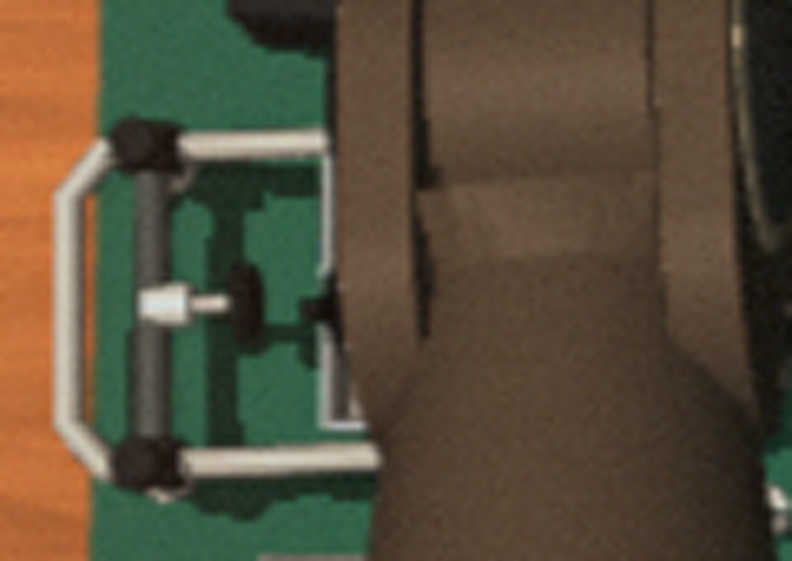

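Emit:
apply_moves(
  steps=[
    [-0.01,0.4,0,0,1.0],
    [-0.01,0.4,0,0,1.0],
    [0,0.4,0,0,1.0],
    [-0.01,0.3,0,0,1.0],
    [0,0.2,0,0,1.0],
  ],
)

```text
t: 11.5
tcp_pos: [0.5395, 0.0476, 0.0966]
orientation: [0.0, -0.009, 1.0, -0.0]
ft_force: [-0.0, -1.1, 5.9]
gripper_width: 0.153
```

Emit:
apply_moves(
  steps=[
    [0,0.15,0,0,1.0],
    [-0.01,0.15,0,0,1.0],
    [0,0.15,0,0,1.0],
    [0,0.15,0,0,1.0],
  ],
)

```text
t: 12.0
tcp_pos: [0.5394, 0.0535, 0.0966]
orientation: [0.0, -0.009, 1.0, -0.0]
ft_force: [1.5, -1.4, 5.0]
gripper_width: 0.151
```

Emit:
apply_moves(
  steps=[
    [0,0.1,0,0,1.0],
    [0,0.1,0,0,1.0],
  ],
)

```text
t: 12.25
tcp_pos: [0.5393, 0.0556, 0.0966]
orientation: [0.0, -0.009, 1.0, -0.0]
ft_force: [0.4, -1.9, 6.2]
gripper_width: 0.152
```

```bash
python3 - <<'E'
from h import *
p,d=optics.get_image('top');cv2.imwrite('pics/t8.png',cv2.resize(p[185:250,150:230,::-1],None,fx=9,fy=9,interpolation=2))
E
```

```text
(no output)
```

View pics/t8.png

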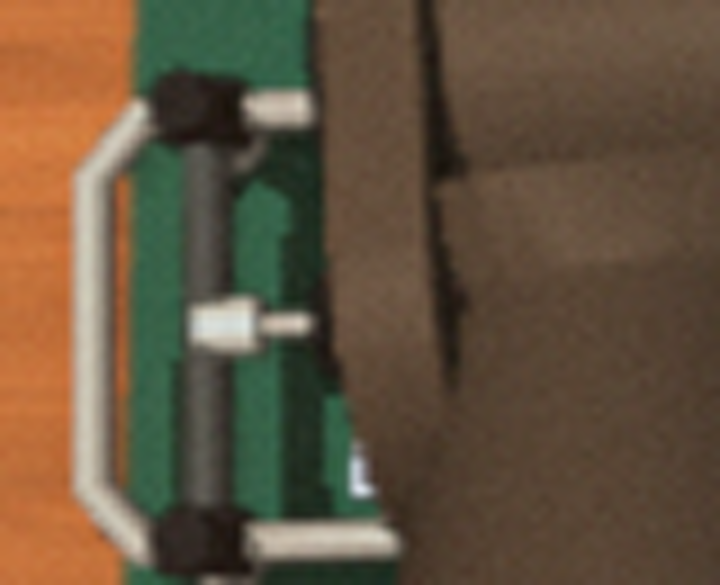

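Near contact: the nose edge is at about (352,470) and the buffer's disc begins at about (320,320). I'll creep in from here, feeling for the buffer.

Emit:
apply_moves(
  steps=[
    [0,0.1,0,0,1.0],
    [0,0.1,0,0,1.0],
  ],
)

```text
t: 12.55
tcp_pos: [0.5394, 0.0575, 0.0967]
orientation: [0.0, -0.009, 1.0, -0.0]
ft_force: [0.5, -2.2, 6.5]
gripper_width: 0.15
```

Emit:
apply_moves(
  steps=[
    [0,0.1,0,0,1.0],
    [0,0.1,0,0,1.0],
  ],
)

```text
t: 12.8
tcp_pos: [0.5393, 0.0595, 0.0966]
orientation: [0.0, -0.009, 1.0, -0.0]
ft_force: [0.1, -0.3, 6.6]
gripper_width: 0.148
```

Emit:
apply_moves(
  steps=[
    [0,0.1,0,0,1.0],
    [0,0.1,0,0,1.0],
  ],
)

```text
t: 13.05
tcp_pos: [0.5393, 0.0615, 0.0967]
orientation: [0.0, -0.009, 1.0, -0.0]
ft_force: [0.2, -1.6, 6.0]
gripper_width: 0.153
```

Emit:
apply_moves(
  steps=[
    [0,0.1,0,0,1.0],
    [0,0,0,0,1.0],
  ],
)

```text
t: 13.3
tcp_pos: [0.5394, 0.0626, 0.0967]
orientation: [0.0, -0.009, 1.0, -0.0]
ft_force: [0.9, -1.2, 6.3]
gripper_width: 0.15
```

Emit:
apply_moves(
  steps=[
    [0,0.1,0,0,1.0],
    [0,0,0,0,1.0],
  ],
)

```text
t: 13.55
tcp_pos: [0.5394, 0.0634, 0.0967]
orientation: [0.0, -0.009, 1.0, -0.0]
ft_force: [0.3, -1.6, 6.4]
gripper_width: 0.151
```

Emit:
apply_moves(
  steps=[
    [0,0.1,0,0,1.0],
    [0,0,0,0,1.0],
  ],
)

```text
t: 13.8
tcp_pos: [0.5394, 0.0642, 0.0967]
orientation: [0.0, -0.009, 1.0, -0.001]
ft_force: [0.4, -3.1, 5.8]
gripper_width: 0.151
```

Emit:
apply_moves(
  steps=[
    [0,0.1,0,0,1.0],
    [0,0,0,0,1.0],
  ],
)

```text
t: 14.05
tcp_pos: [0.5394, 0.0649, 0.0967]
orientation: [0.0, -0.008, 1.0, -0.001]
ft_force: [0.2, -3.6, 5.6]
gripper_width: 0.149
```

```bash
python3 -c "
from workcell import telemetry
for i in range(3):
  s=telemetry.observe();print(s['t'],s['tcp_pos'],s['ft_force'],s['moment'])"
```

```text
14.05 [0.53939316 0.06486575 0.0966627 ] [ 0.21133749 -3.63316179  5.6236892 ] [-0.76328331 -0.14942865 -0.15067046]
14.05 [0.53939316 0.06486575 0.0966627 ] [ 0.21133749 -3.63316179  5.6236892 ] [-0.76328331 -0.14942865 -0.15067046]
14.05 [0.53939316 0.06486575 0.0966627 ] [ 0.21133749 -3.63316179  5.6236892 ] [-0.76328331 -0.14942865 -0.15067046]
```

Emit:
apply_moves(
  steps=[
    [0,0.1,0,0,1.0],
    [0,0,0,0,1.0],
  ],
)

```text
t: 14.3
tcp_pos: [0.5394, 0.0656, 0.0967]
orientation: [0.0, -0.008, 1.0, -0.001]
ft_force: [0.5, -5.2, 5.9]
gripper_width: 0.152
```

The force is rising with the press: -5.2 N, against about -1.6 N when rolling freely. One more millimetre, then hold.

Emit:
apply_moves(
  steps=[
    [0,0.1,0,0,1.0],
    [0,0,0,0,1.0],
    [0,0,0,0,1.0],
    [0,0,0,0,1.0],
  ],
)

```text
t: 14.8
tcp_pos: [0.5395, 0.0663, 0.0967]
orientation: [0.0, -0.008, 1.0, -0.001]
ft_force: [1.1, -5.7, 6.8]
gripper_width: 0.15
```

Emit:
apply_moves(
  steps=[
    [0,0,0,0,1.0],
  ],
)

```text
t: 14.92
tcp_pos: [0.5395, 0.0663, 0.0967]
orientation: [0.0, -0.008, 1.0, -0.001]
ft_force: [1.6, -6.9, 6.8]
gripper_width: 0.149
```

Emit:
apply_moves(
  steps=[
    [0,0,0,0,1.0],
  ],
)

```text
t: 15.05
tcp_pos: [0.5395, 0.0663, 0.0967]
orientation: [0.0, -0.008, 1.0, -0.001]
ft_force: [1.5, -6.0, 6.0]
gripper_width: 0.149
```

Held at about 6 N, roughly 3 mm of press. Letting go and retreating straight up.

Emit:
apply_moves(
  steps=[
    [0,0,0,0,1.8],
    [0,0,0,0,2.2],
    [0,0,0,0,3.0],
    [0,0,0,0,4.5],
    [0,0,0,0,4.5],
  ],
)

```text
t: 15.68
tcp_pos: [0.5391, 0.0678, 0.0961]
orientation: [-0.0, -0.009, 1.0, 0.0]
ft_force: [-0.7, 0.3, -0.0]
gripper_width: 0.53
```

Emit:
apply_moves(
  steps=[
    [0,0,0.5,0,4.5],
    [0,0,1.5,0,4.5],
    [0,0,3,0,4.5],
    [0,0,4,0,4.5],
    [0,0,4,0,4.5],
  ],
)

```text
t: 16.3
tcp_pos: [0.5391, 0.0676, 0.2288]
orientation: [0.001, -0.009, 1.0, 0.0]
ft_force: [1.2, 0.5, 0.1]
gripper_width: 0.523
```

Emit:
apply_moves(
  steps=[
    [0,-3,3,0,4.5],
    [0,-4,0,0,4.5],
    [0,-4,0,0,4.5],
    [0,0,0,0,4.5],
    [0,0,0,0,4.5],
  ],
)

```text
t: 16.92
tcp_pos: [0.5392, -0.0422, 0.257]
orientation: [0.0, -0.009, 1.0, 0.0]
ft_force: [0.6, 0.5, 0.9]
gripper_width: 0.526
```

```bash
python3 - <<'E'
from h import *
from workcell import telemetry
s=telemetry.observe();print(s['t'],s['tcp_pos'],s['ft_force'],s['gripper_width'])
p,d=optics.get_image('wrist');cv2.imwrite('pics/w9.png',p[:,:,::-1])
p,d=optics.get_image('top');cv2.imwrite('pics/t9.png',cv2.resize(p[170:265,150:300,::-1],None,fx=5,fy=5,interpolation=2))
p,d=optics.get_image('scene');cv2.imwrite('pics/s9.png',cv2.resize(p[120:270,340:520,::-1],None,fx=4,fy=4,interpolation=2))
E
```

```text
16.925 [ 0.53924777 -0.04217116  0.25702456] [0.56158646 0.46331067 0.87995172] 0.5258406138828869
```

View pics/w9.png

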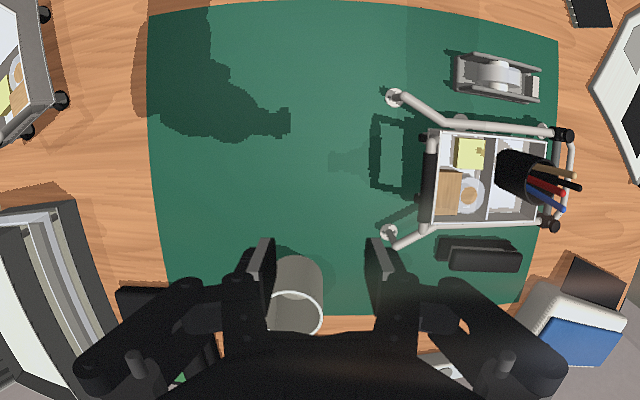

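View pics/t9.png

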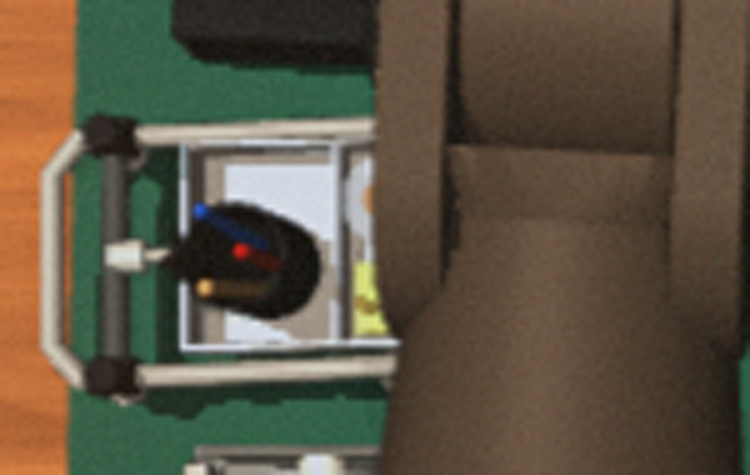

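View pics/s9.png

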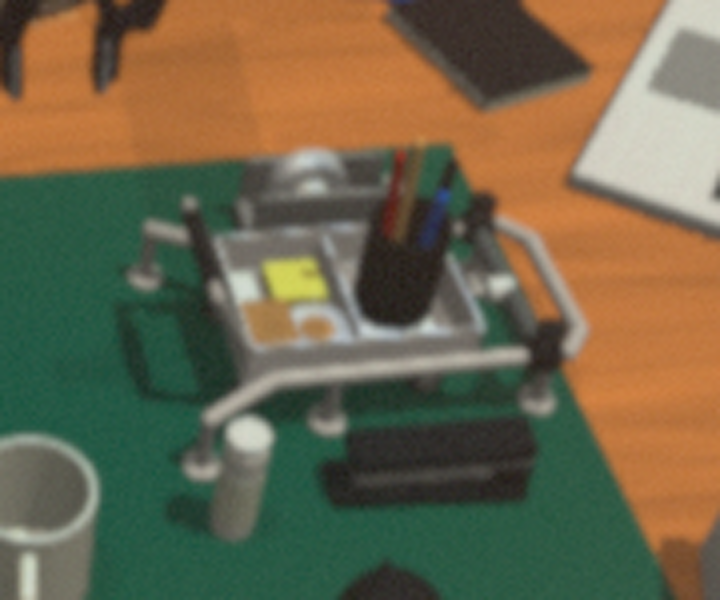

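```bash
python3 - <<'E'
from plan import *
c=lambda u,v,z:ray('top',u/5+150-.4,v/5+170-.4,z)
a,b,e,g=c(181,146,.074),c(184,349,.074),c(370,140,.074),c(395,342,.074)
h=lambda p,q:np.degrees(np.arctan2((p-q)[1],(p-q)[0]))
print('head',h(a,e),h(b,g),h(a,b)+90,'W',np.linalg.norm(a-b))
n=((a+b)/2)[:2];print('nose',n,'bay',ux@(n-BO),uy@(n-BO))
p,d=optics.get_image('top');cv2.imwrite('pics/t10.png',cv2.resize(p[195:245,165:225,::-1],None,fx=12,fy=12,interpolation=2))
E
```

```text
head 90.51878969402111 90.60389487810129 91.6146245725556 W 0.10681527350446973
nose [0.53766764 0.24774058] bay 0.14414321810062292 -0.0010073354919710308
```

View pics/t10.png

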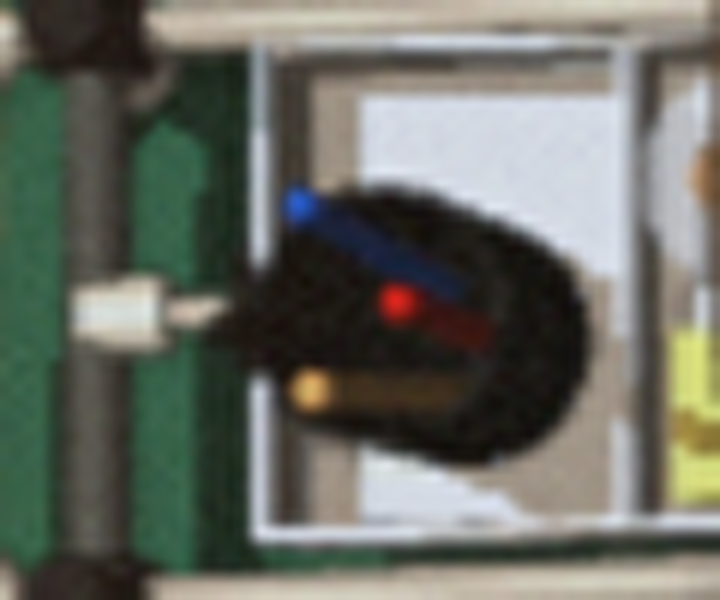

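```bash
python3 -c "
from workcell import close_job
print(close_job())"
```

```text
the job is handed in; nothing more can be done
None
```

I rolled the trolley into the bay, pressed it about 3 mm into the buffer and let go. The job is handed in at about 17 s. No verdict came back, so success is unconfirmed.

**What I did**
- I gripped the handle of the 160 x 110 mm trolley with the pen pot; the larger one, about 215 x 148 mm, was the decoy.
- The first 70 mm of pushing was a slight left curve rather than dead straight, because the trolley started about 4° off square to the bay. I judged that both castors had come to trail by then, with the nose still about 90 mm short of the mouth.
- I then steered it onto the bay's centre line and rolled it in. Along the way the sideways force stayed below about 1.5 N.
- At the buffer the push force rose from about 1.6 N (free rolling) to about 6 N. I held that for roughly 0.5 s, then opened the fingers and backed away.

**Last checks**
- **Position:** the nose is 144 mm into the bay and about 1 mm off the centre line. The heading is within 1° of the bay's.
- **Pen pot and desk:** the pot is upright, and by eye the other things on the desk look unmoved.
- **Robot:** it is clear of everything, with the wrist force near zero.

**Less certain**
- **Castors at the end:** I could not see them once parked. I infer they trail from the 145 mm or so of straight roll in the bay and only about 3 mm of spring-back. While pushing, I saw the left one trailing in the wrist view; the right one I judged only from a blurry scene view.
- **Buffer contact after release:** I did not measure it. I infer it from the nose position and from the buffer rod looking shorter in the last picture.
- **Measurement agreement:** camera and arm positions disagreed by up to about 1 mm throughout.

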